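# Lever open the stuck bread tin

## Task

The tin's flush wooden lid is stiff: with the palette knife, feel along the slot under the lid's front edge for the third where the seal yields and lets the blade in, lever the lid up there without forcing it and without touching the tin with the gripper's fingers while the lid is still down, and swing it right back, clearly past upright. Then lay the knife flat on the chopping board again, all of it on the board and the same way up as it lay; leave the garlic, the lemon and the mug where they are.

Things in the scene. Friction and masses are not known exactly. Their poses are not given: they have to be found in the camera images.
- bread_tin: Rectangular steel tin with a hinged wooden lid, 120 (x) x 140 (y) x 72 (z) mm, fixed to the worktop, walls 3 mm. Origin: centre of its underside, on the worktop; z up, -x its front, +x its hinge side. Side walls rise to 72 mm; the lid lies flush between them, its underside at z = 64, its top at z = 72 mm. Inside it is free down to z = 40 mm (biscuits below).
- slot (a point): Middle of the slot in the tin's front face, at x = -60, y = 0, z = 61.5 mm of the tin, axes alike. 108 mm wide, 5 mm high (z = 59 to 64), under the lid's front edge. A flush black rubber seal fills it, firm but for one 36 mm third (centre y = -36, 0 or 36 mm, varies, not told, looks alike): there it is a loose flap that folds inward easily and lets a blade into the tin.
- tin_hinge (a point): Point on the lid's hinge axis at mid-width, x = 56, y = 0, z = 68 mm of the tin; axis along the tin's y; fixed to the tin.
- lid_edge (a point): Middle of the upper front edge of the lid (112 x 130 x 8 mm), flush with the tin's front face when shut; moves with the lid, 116 mm from the hinge axis.
- tin_lid (a joint): Lid angle in rad: 0 shut, 1.57 upright, stop at 1.9. The hinge is stiff: about 3 to 4 N at the front edge lifts the lid, and it stays at any angle where it is left.
- palette_knife: Palette knife lying flat, 185 mm long, 110 g. Origin: underside of the middle of the handle; +x points along the blade to the tip, z up. Dark wooden handle, x = -50 to 50 mm, 18 mm wide (y), 22 mm high (z = 0 to 22 mm). Short steel collar to x = 61 mm, then the stiff flat blade, 18 mm wide and 2.5 mm thick, mid-height at z = 11 mm, to its round tip at x = 135 mm.
- knife_tip (a point): Tip of the blade, at x = 135, y = 0, z = 11 mm of the knife.
- board: Wooden chopping board, 230 (x) x 340 (y) x 22 (z) mm, fixed flat on the worktop, its long side pointing roughly away from the robot. Origin: centre of its underside; its top is at z = 22 mm.
- garlic: Garlic bulb about 55 mm across and 52 mm high, standing between tin and board. Origin: centre of its underside. Leave it alone.
- lemon: Lemon, about 75 x 59 x 59 mm. Origin: centre of its underside. Leave it alone.
- mug: Cream mug with a handle, 89 x 118 x 88 mm. Origin: centre of its underside. Leave it alone.

How it is judged (in metres and radians):
On the way, in this order (a step that is already met when the one before it is completed fails the run):
1. the lid is lifted off its seat by the knife (value of joint tin_lid above 0.15 rad and contact force between palette_knife and bread_tin above 0.3 N), for 0.1 s.
2. the lid is swung past upright (value of joint tin_lid above 1.62 rad), for 0.2 s.
At the end, for the whole second after the job is handed in: The lid stands open beyond 1.62 rad, still; the knife lies at rest on the chopping board, the middle of its handle and its tip within the board's outline, within 10 mm of the board's top, flat to 0.15 rad and the same way up; garlic, lemon and mug are within 30 mm of where they stood (value of joint tin_lid above 1.62 rad and velocity of joint tin_lid below 0.05 rad/s and x of palette_knife in the frame of board between -0.115 and 0.115 m and y of palette_knife in the frame of board between -0.17 and 0.17 m and x of knife_tip in the frame of board between -0.115 and 0.115 m and y of knife_tip in the frame of board between -0.17 and 0.17 m and z of palette_knife in the frame of board between 0.012 and 0.032 m and angle between palette_knife's own z axis and vertical below 0.15 rad and linear speed of palette_knife below 0.02 m/s and distance of each of garlic, lemon, mug from where it was at the start of the episode below 0.03 m); the robot touches nothing.
It fails at once if the fingers touch the tin while the lid is still down (value of joint tin_lid below 0.15 rad and contact force between the fingers and bread_tin above 1 N).
It fails at once if the knife is forced against the tin with more than 40 N (contact force between palette_knife and bread_tin above 40 N).
It fails at once if the garlic is pushed away by more than 30 mm (distance of garlic from where it was at the start of the episode above 0.03 m).
It fails at once if the lemon is pushed away by more than 30 mm (distance of lemon from where it was at the start of the episode above 0.03 m).
It fails at once if the mug is pushed away by more than 30 mm (distance of mug from where it was at the start of the episode above 0.03 m).
It also fails if it takes over 64 s, if anything falls off the work surface, if the arm or the gripper's body presses on something with over 40 N, if the wrist force passes 120 N, or if a joint passes its speed limit or range.

## Robot

A 6-joint arm with a two-finger parallel gripper is mounted at the origin on a cart in front of the work surface, level with it; the furniture and walls round the work are solid. World frame = base frame: x ahead of the robot, y to its left, z up, the work surface at z = 0. Lengths are in m, angles in degrees, forces in N, time in s.
With the tool pointing down it reaches from about 0.4 to 0.825 m from the base axis. Payload 7 kg.
Tool frame: the origin (TCP) lies midway between the tips of the shut fingers; the grasp point (between the pads) lies r.pinch_z behind it (r.pinch_z is the distance from the TCP to the grasp point, in m); z points along the fingers, y is the line along which they close (so a half turn about z gives the same grasp; the last joint's range is limited). The gripper opens to 88 mm and grips with 3 to 60 N. Pads are 19 mm wide; open, the fingers measure 130 mm over their backs; the gripper's body (78 mm by 193 mm) begins 47 mm behind the grasp point.
Start: joints at [91.335, 20.546, 0.682, 0, -70.136, -16.507], TCP at [0.177, 0.651, 0.227] pointing down, gripper open.
Joint ranges: [-176.03, 176.03], [-82.01, 121.73], [-58.28, 71.71], [-173.87, 95.51], [-174.79, -0.11], [-173.66, 173.66]. Speed limits (degrees/s): [136.94, 136.94, 172.46, 180, 180, 180].

## Interface

Orientations are given as [roll, pitch, yaw] about the fixed x, y, z axes, in that order (R = Rz(yaw) Ry(pitch) Rx(roll)).
In Python, from plant import r, optics, job gives the robot as it stands.
- The arm moves only by the shell command python3 -m crank 'ROWS' [FORCE]. ROWS is JSON, a list of rows, each an object with "xyz": the shift along the tool's x, y, z in units of 30 mm (1.0 is 30 mm), a list of three; "delta_rot": the turn, a rotation vector about the tool's x, y, z in degrees, a list of three; "claw": the closure, from 0 (fully open) to 1 (shut). A call has 1 to 20 rows; each row is the pose to reach, as a shift and turn from the pose commanded when the call began, along the tool's axes at that moment; what a row does not reach only later rows make up. A row lasts 1/8 s, in which the tool goes at most 62.5 mm and 10.7 degrees, less where a joint would pass 70% of its speed; a pose out of reach is approached as far as the arm can. A call with a gripper value outside its range is refused whole. The fingers move at their own pace and stop on an object; FORCE is the grip in N (left out, the last holds). Time passes only in rows, so rows that repeat a pose let the fingers close. It gives the time, the measured TCP pose, the force, the opening and the grip force at its end, in the units of the state.
- r.get_state(): the state, without advancing time (a new reading comes with each control period).
- optics.capture(name): name is "scene" or "top" or "wrist"; returns a dict with "img" (480x640x3 uint8, blue, green, red), "fovy" (degrees; the focal length in pixels is half the picture's height over the tangent of half this angle, whatever the lens; pixels are square), "cx", "cy" (the principal point, pixels), "eye" and "rotation" of the camera in the world; the wrist camera has in their place "hand_eye" (4x4, takes a point from camera to tool coordinates, whose origin is the TCP and whose axes are the flange's). Camera axes: x right, y up, looking along -z (the intrinsics and any distortion apply to the point x, -y, -z); pixel columns grow to the right and rows downward; lengths in m; the calibration is good to about 2 mm. A picture is of the moment at which its call begins: read the wrist's pose just before it. There is no depth.
- job.close_job(): hands the job in; it is judged then, once.
The state is a dict: "time_s": time; "joints": joint angles; "qd": joint speeds; "joint_torque": joint torques, N m; "tcp_pos": TCP position; "eef_rot": TCP orientation; "contact_force": force on the tool from outside, world axes, zero at the start; "moment": the same for the moment, N m; "gripper_width": finger opening in m; "gripper_force": force on a finger pad.
Only numpy, scipy, OpenCV 4.12 (cv2) and the standard library are available. Lean on these libraries where they do the work, as an engineer would, in place of code of your own. Each camera call takes 0.05 s, during which the arm holds its last target. There are 200 camera calls.

## Working session

There is one attempt and no reset: what is moved stays moved. The work goes in short steps, Python scripts to look and compute and a shell command to move; the robot and the scene stay as the last step left them, time stands still between calls to the robot, and variables do not carry over. Pictures are saved under pics/ and viewed, at most 10 in all, crops included, and the job is handed in when it is done.

```bash
ls; mkdir -p pics
python3 - <<'E'
from plant import r,optics
import cv2,numpy as np
print(r.get_state(), r.pinch_z)
for n in("scene","top"):
    c=optics.capture(n); cv2.imwrite(f"pics/{n}0.png",c["img"])
    print({k:v for k,v in c.items() if k!="img"})
E
```

```text
pics
{'time_s': 0.0, 'joints': array([ 9.13354582e+01,  2.05927550e+01,  6.33560910e-01, -2.14544174e-02,
       -7.01362397e+01, -1.65062041e+01]), 'qd': array([ 0.0664158 , -0.02103466, -0.0633054 , -0.03646675,  0.01220349,
        0.01390907]), 'joint_torque': array([-3.00520887e-04, -5.82728148e+01,  2.93062985e+01,  6.99721590e+00,
        7.21115386e-03, -1.57540599e-04]), 'tcp_pos': array([0.17654285, 0.65098819, 0.22560198]), 'eef_rot': array([ 1.79902768e+02, -7.78019149e-03, -1.51780460e+01]), 'contact_force': array([ 0.03330324,  0.80816322, -0.10292341]), 'moment': array([-0.03306683, -0.00854329,  0.0122872 ]), 'gripper_force': 0.0, 'gripper_width': 0.08780028286434002} 0.0188
{'fovy': 50.86078137292213, 'cx': 314.1949964103137, 'cy': 235.77941117026876, 'eye': array([ 0.15969653, -0.91446791,  0.78833193]), 'rotation': array([ 51.42390391,   0.64059196, -26.460337  ])}
{'fovy': 43.558664261578095, 'cx': 325.12176801040096, 'cy': 239.1716591132533, 'eye': array([ 0.43208504, -0.09926057,  1.44404465]), 'rotation': array([  4.55820557,   0.21002566, -89.91327976])}
```

View pics/top0.png

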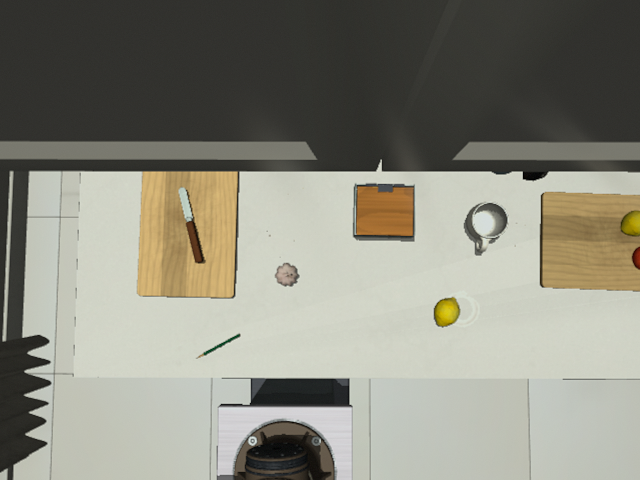

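View pics/scene0.png

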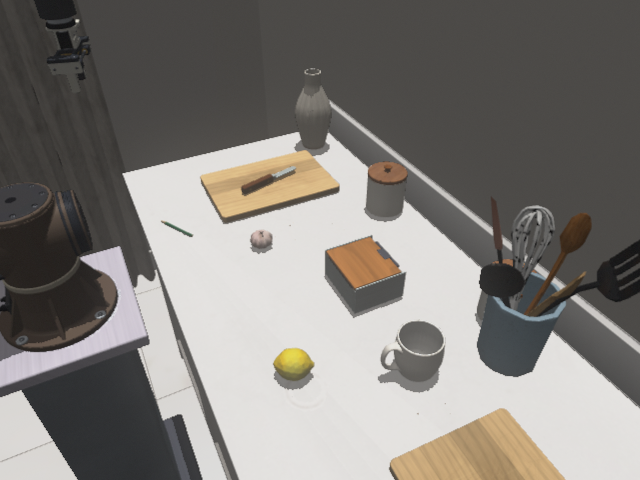

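The top view has +x up and +y left. The knife lies on the left board from (202,262) to tip (183,188). The tin is at (384,211) with its hinge on the far side, the garlic at (287,274), the lemon at (446,312) and the mug at (488,222). A cabinet overhangs the far strip.

```bash
cat > h.py <<'E'
import numpy as np,cv2
from scipy.spatial.transform import Rotation as Ro
def RPY(a): return Ro.from_euler('xyz',a,degrees=True).as_matrix()
def ray(c,u,v,T=None):
    f=240/np.tan(np.radians(c["fovy"])/2)
    d=np.array([(u-c["cx"])/f,-(v-c["cy"])/f,-1.])
    if T is not None: return T[:3,3],T[:3,:3]@d
    return np.array(c["eye"]),RPY(c["rotation"])@d
def onz(c,u,v,z,T=None):
    e,d=ray(c,u,v,T); return e+d*(z-e[2])/d[2]
def wristT(s,c):
    T=np.eye(4);T[:3,:3]=RPY(s["eef_rot"]);T[:3,3]=s["tcp_pos"]; return T@np.array(c["hand_eye"])
def rect(m,lo=30):
    cs=cv2.findContours(m.astype(np.uint8),cv2.RETR_EXTERNAL,cv2.CHAIN_APPROX_NONE)[0]
    return [q for q in sorted(cs,key=cv2.contourArea,reverse=True) if cv2.contourArea(q)>lo]
E
python3 - <<'E'
from h import *
from plant import optics
np.set_printoptions(precision=4,suppress=True)
c=optics.capture("top");im=c["img"];hsv=cv2.cvtColor(im,cv2.COLOR_BGR2HSV)
H,S,V=cv2.split(hsv)
def sub(m,x0,x1,y0,y1):
    z=np.zeros_like(m);z[y0:y1,x0:x1]=m[y0:y1,x0:x1];return z
lid=rect(sub((S>120)&(H<25),345,425,175,245))[0]
bx=cv2.boxPoints(cv2.minAreaRect(lid));print("lid px",bx)
for p in bx: print("lid",onz(c,*p,0.072))
print("board px sat/v",hsv[280,180],"handle",hsv[240,195],"blade",hsv[205,186])
bd=rect(sub((S>60),125,245,172,305))[0];b=cv2.boxPoints(cv2.minAreaRect(bd))
for p in b: print("board",p,onz(c,*p,0.022))
h=rect(sub((V<130),145,230,180,290))[0];q=cv2.boxPoints(cv2.minAreaRect(h))
for p in q: print("handle",p,onz(c,*p,0.040))
k=rect(sub((S<70),145,230,180,230))[0];q=cv2.boxPoints(cv2.minAreaRect(k))
for p in q: print("blade",p,onz(c,*p,0.034))
for n,(u,v),z in(("garlic",(287,274),.026),("lemon",(446,312),.03),("mug",(488,222),.08),("cabinet",(400,171),.0)): print(n,onz(c,u,v,z))
E
```

```text
lid px [[355.5488 234.146 ]
 [356.8228 185.7322]
 [413.573  187.2256]
 [412.299  235.6395]]
lid [ 0.5531 -0.1638  0.072 ]
lid [ 0.6652 -0.167   0.072 ]
lid [ 0.6619 -0.2979  0.072 ]
lid [ 0.5498 -0.2938  0.072 ]
board px sat/v [ 19 115 167] handle [ 12 172  92] blade [ 66  20 207]
board [136.6064 295.0035] [0.4127 0.3509 0.022 ]
board [140.7428 168.844 ] [0.7142 0.3489 0.022 ]
board [237.9498 172.0312] [0.7067 0.1154 0.022 ]
board [233.8134 298.1906] [0.4056 0.1212 0.022 ]
handle [183.2942 215.1765] [0.6003 0.2401 0.04  ]
handle [192.2353 212.9412] [0.6056 0.2191 0.04  ]
handle [204.4706 261.8824] [0.4904 0.1882 0.04  ]
handle [195.5294 264.1177] [0.4851 0.2091 0.04  ]
blade [176.7059 187.8235] [0.6663 0.2585 0.034 ]
blade [184.7059 185.8235] [0.6711 0.2396 0.034 ]
blade [193.2353 219.9412] [0.5897 0.2178 0.034 ]
blade [185.2353 221.9412] [0.5849 0.2366 0.034 ]
garlic [ 0.4626 -0.0041  0.026 ]
lemon [ 0.3744 -0.3767  0.03  ]
mug [ 0.5806 -0.4656  0.08  ]
cabinet [ 0.7138 -0.2757  0.    ]
```

```bash
cat >> h.py <<'E'
def rows(p,rpy,s=None):
    from plant import r
    s=s or r.get_state(); R=RPY(s["eef_rot"])
    print("xyz",np.round(R.T@(np.array(p)-s["tcp_pos"])/.03,2),"rot",np.round(Ro.from_matrix(R.T@RPY(rpy)).as_rotvec(degrees=True),1))
def st():
    from plant import r
    s=r.get_state(); print("t%.2f"%s["time_s"],"tcp",np.round(s["tcp_pos"],4),"rpy",np.round(s["eef_rot"],1),"F",np.round(s["contact_force"],2),"M",np.round(s["moment"],2),"w %.4f g %.1f"%(s["gripper_width"],s["gripper_force"])); return s
E
python3 -c "
from h import *
st();rows([.568,.221,.15],[180,0,15.5])"
```

```text
t0.15 tcp [0.1766 0.6511 0.2258] rpy [179.9  -0.  -15.2] F [-0.04 -0.34 -0.06] M [0.   0.02 0.02] w 0.0876 g 0.0
xyz [16.35 10.42  2.54] rot [  0.1   0.  -30.7]
```

```bash
P='{"xyz":[16.35,10.42,2.5],"delta_rot":[0,0,-30.7],"claw":0}'; true
python3 -m crank '[{"xyz":[16.35,10.42,2.5],"delta_rot":[0,0,-30.7],"claw":0},{"xyz":[16.35,10.42,2.5],"delta_rot":[0,0,-30.7],"claw":0},{"xyz":[16.35,10.42,2.5],"delta_rot":[0,0,-30.7],"claw":0},{"xyz":[16.35,10.42,2.5],"delta_rot":[0,0,-30.7],"claw":0},{"xyz":[16.35,10.42,2.5],"delta_rot":[0,0,-30.7],"claw":0},{"xyz":[16.35,10.42,2.5],"delta_rot":[0,0,-30.7],"claw":0},{"xyz":[16.35,10.42,2.5],"delta_rot":[0,0,-30.7],"claw":0},{"xyz":[16.35,10.42,2.5],"delta_rot":[0,0,-30.7],"claw":0},{"xyz":[16.35,10.42,2.5],"delta_rot":[0,0,-30.7],"claw":0},{"xyz":[16.35,10.42,2.5],"delta_rot":[0,0,-30.7],"claw":0},{"xyz":[16.35,10.42,2.5],"delta_rot":[0,0,-30.7],"claw":0},{"xyz":[16.35,10.42,2.5],"delta_rot":[0,0,-30.7],"claw":0},{"xyz":[16.35,10.42,2.5],"delta_rot":[0,0,-30.7],"claw":0},{"xyz":[16.35,10.42,2.5],"delta_rot":[0,0,-30.7],"claw":0}]'
python3 - <<'E'
from h import *
from plant import r,optics
s=st();c=optics.capture("wrist");cv2.imwrite("pics/w1.png",c["img"]);print(c["hand_eye"],c["fovy"],c["cx"],c["cy"])
E
```

```text
time_s: 1.9
tcp_pos: [0.5679, 0.2223, 0.1519]
eef_rot: [-180.0, -0.0, 15.6]
contact_force: [-0.3, -0.7, -0.9]
gripper_width: 0.0874
gripper_force: 0.0
t1.90 tcp [0.5679 0.2223 0.1519] rpy [-180.    -0.    15.6] F [-0.31 -0.71 -0.87] M [-0.03  0.01  0.03] w 0.0874 g 0.0
[[ 3.97097748e-04  9.67944264e-01  2.51164773e-01  6.64097785e-02]
 [ 9.99999251e-01 -6.75221931e-04  1.02116130e-03  4.73609082e-04]
 [ 1.15801918e-03  2.51164180e-01 -9.67943807e-01 -1.58142364e-01]
 [ 0.00000000e+00  0.00000000e+00  0.00000000e+00  1.00000000e+00]] 69.64858401576323 319.96340741093485 238.4231301670729
```

View pics/w1.png

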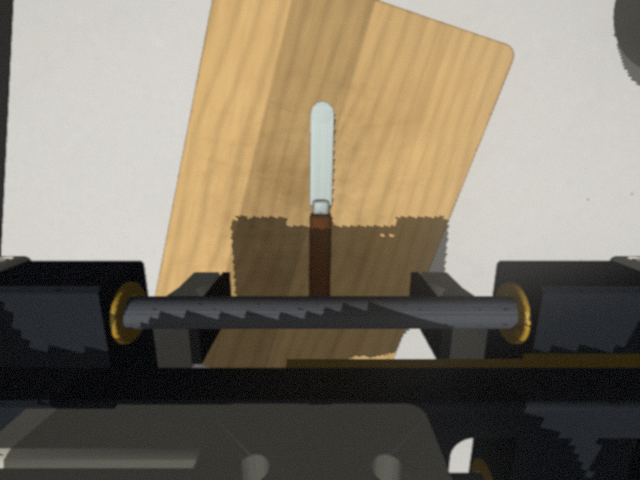

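The wrist view shows the knife aligned with the tool: tip at (321,102), and the end of the handle at about (320,214).

Run:
```python
from h import *
from plant import r,optics
s=st();c=optics.capture("wrist");T=wristT(s,c)
t=onz(c,321.5,101,.033,T);h=onz(c,320,214,.042,T)
d=(t-h)[:2];print(t,h,np.linalg.norm(d),np.degrees(np.arctan2(d[1],d[0])))
a=np.degrees(np.arctan2(d[1],d[0]));u=d/np.linalg.norm(d)
g=t[:2]-.1*u; print("grasp",g); rows([g[0],g[1],.0245],[180,0,a],s)
```

```text
t1.95 tcp [0.5679 0.2221 0.1518] rpy [-180.    -0.    15.6] F [-0.35 -0.85 -0.34] M [-0.08 -0.07  0.03] w 0.0874 g 0.0
[0.66583058 0.24815278 0.033     ] [0.58413613 0.22646138 0.042     ] 0.0845251390068083 14.86998929652533
grasp [0.56917951 0.22249012]
xyz [0.04 0.   4.24] rot [-0.  -0.   0.7]
```

```bash
python3 -m crank '[{"xyz":[0.04,0,2],"delta_rot":[0,0,0.7],"claw":0},{"xyz":[0.04,0,3.4],"delta_rot":[0,0,0.7],"claw":0},{"xyz":[0.04,0,4],"delta_rot":[0,0,0.7],"claw":0},{"xyz":[0.04,0,4.23],"delta_rot":[0,0,0.7],"claw":0},{"xyz":[0.04,0,4.23],"delta_rot":[0,0,0.7],"claw":0},{"xyz":[0.04,0,4.23],"delta_rot":[0,0,0.7],"claw":0}]'
python3 -m crank '[{"xyz":[0,0,0],"delta_rot":[0,0,0],"claw":1},{"xyz":[0,0,0],"delta_rot":[0,0,0],"claw":1},{"xyz":[0,0,0],"delta_rot":[0,0,0],"claw":1},{"xyz":[0,0,0],"delta_rot":[0,0,0],"claw":1},{"xyz":[0,0,0],"delta_rot":[0,0,0],"claw":1},{"xyz":[0,0,0],"delta_rot":[0,0,0],"claw":1},{"xyz":[0,0,0],"delta_rot":[0,0,0],"claw":1},{"xyz":[0,0,0],"delta_rot":[0,0,0],"claw":1}]' 60
```

```text
time_s: 2.75
tcp_pos: [0.5701, 0.2222, 0.0259]
eef_rot: [-180.0, -0.1, 14.8]
contact_force: [0.1, 0.7, 0.6]
gripper_width: 0.0877
gripper_force: 0.0
time_s: 3.75
tcp_pos: [0.5694, 0.2217, 0.0246]
eef_rot: [-180.0, -0.0, 14.8]
contact_force: [0.8, -0.2, -0.8]
gripper_width: 0.0176
gripper_force: 60.0
```

```bash
python3 -m crank '[{"xyz":[0,0,-1],"delta_rot":[0,0,0],"claw":1},{"xyz":[0,0,-3],"delta_rot":[0,0,0],"claw":1},{"xyz":[0,0,-4.2],"delta_rot":[0,0,0],"claw":1},{"xyz":[0,0,-4.2],"delta_rot":[0,0,0],"claw":1},{"xyz":[0,0,-4.2],"delta_rot":[0,0,0],"claw":1},{"xyz":[0,0,-4.2],"delta_rot":[0,0,0],"claw":1}]'
python3 - <<'E'
from h import *
s=st(); rows([.41,-.225,.15],[180,0,-1.4],s)
E
```

```text
time_s: 4.5
tcp_pos: [0.5686, 0.2212, 0.1491]
eef_rot: [180.0, 0.1, 14.8]
contact_force: [-0.0, -0.3, -1.8]
gripper_width: 0.0177
gripper_force: 60.0
t4.50 tcp [0.5686 0.2212 0.1491] rpy [1.80e+02 1.00e-01 1.48e+01] F [-0.03 -0.27 -1.76] M [-0.04 -0.12 -0.02] w 0.0177 g 60.0
xyz [-8.91 13.03  0.  ] rot [ 0.1  0.1 16.2]
```

```bash
python3 -m crank '[{"xyz":[-1.2,1.8,0],"delta_rot":[0,0,2],"claw":1},{"xyz":[-2.3,3.4,0],"delta_rot":[0,0,4],"claw":1},{"xyz":[-3.4,5,0],"delta_rot":[0,0,6],"claw":1},{"xyz":[-4.5,6.6,0],"delta_rot":[0,0,8],"claw":1},{"xyz":[-5.6,8.2,0],"delta_rot":[0,0,10],"claw":1},{"xyz":[-6.7,9.8,0],"delta_rot":[0,0,12],"claw":1},{"xyz":[-7.8,11.4,0],"delta_rot":[0,0,14],"claw":1},{"xyz":[-8.6,12.5,0],"delta_rot":[0,0,15.5],"claw":1},{"xyz":[-8.9,13,0],"delta_rot":[0,0,16.2],"claw":1},{"xyz":[-8.9,13,0],"delta_rot":[0,0,16.2],"claw":1},{"xyz":[-8.9,13,0],"delta_rot":[0,0,16.2],"claw":1},{"xyz":[-8.9,13,0],"delta_rot":[0,0,16.2],"claw":1}]'
python3 - <<'E'
from h import *
from plant import r,optics
s=st();c=optics.capture("wrist");cv2.imwrite("pics/w2.png",c["img"])
E
```

```text
time_s: 6.0
tcp_pos: [0.4113, -0.223, 0.1504]
eef_rot: [-180.0, 0.0, -1.3]
contact_force: [-0.5, 0.2, -1.8]
gripper_width: 0.0178
gripper_force: 60.0
t6.00 tcp [ 0.4113 -0.223   0.1504] rpy [-180.     0.    -1.3] F [-0.48  0.24 -1.76] M [-0.04 -0.03 -0.01] w 0.0178 g 60.0
```

View pics/w2.png

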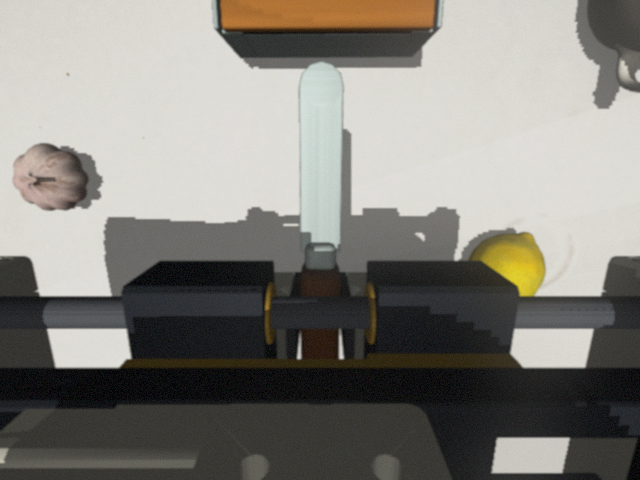

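The wrist view shows the blade tip at (321,62). The lid's front edge runs from about (221,29) to (437,34), the garlic is at left and the lemon at right.

Run:
```python
from h import *
from plant import r,optics
s=st();c=optics.capture("wrist");T=wristT(s,c);im=c["img"]
H,S,V=cv2.split(cv2.cvtColor(im,cv2.COLOR_BGR2HSV))
m=(S>140)&(V>120)&(H<25);m[60:]=False;m[:,:190]=False;m[:,470:]=False
pts=[]
for u in range(240,420,10):
    v=np.where(m[:,u])[0].max()+.5; pts.append(onz(c,u,v,.072,T)[:2])
pts=np.array(pts);k=np.polyfit(pts[:,1],pts[:,0],1)
us=np.where(m[20])[0];a=onz(c,us.min(),20,.072,T);b=onz(c,us.max()+1,20,.072,T)
yc=(a+b)[1]/2;print("lid sides",a,b,np.linalg.norm(a-b))
print("yaw",-np.degrees(np.arctan(k[0])),"front x at yc",np.polyval(k,yc))
th=-np.arctan(k[0]);fx=np.polyval(k,yc)
for z in(.155,.1588,.163):
  tip=onz(c,321,62,z,T); print("tip rel tool",RPY(s["eef_rot"]).T@(tip-s["tcp_pos"]))
g=cv2.cvtColor(im,cv2.COLOR_BGR2GRAY);
```

```text
t6.05 tcp [ 0.4114 -0.223   0.1505] rpy [-180.     0.    -1.3] F [-0.26 -0.01  0.01] M [-0.03 -0.03  0.  ] w 0.0173 g 60.0
lid sides [ 0.55507927 -0.16640003  0.072     ] [ 0.55216799 -0.29536139  0.072     ] 0.1289942191790266
yaw -0.9970143086593765 front x at yc 0.5496212730973499
tip rel tool [ 0.10069168  0.0009397  -0.00452361]
tip rel tool [ 0.099848    0.00093358 -0.00832337]
tip rel tool [ 0.09891552  0.00092683 -0.01252311]
```

```bash
python3 -c "
from h import *
s=st();rows([.440,-.2300,.0531],[180,0,-1.2],s)"
```

```text
t6.10 tcp [ 0.4114 -0.2231  0.1506] rpy [-180.     0.    -1.3] F [-0.18  0.15 -1.12] M [-0.02 -0.05  0.02] w 0.0176 g 60.0
xyz [0.96 0.21 3.25] rot [-0.   0.  -0.1]
```

```bash
python3 -m crank '[{"xyz":[0,0.21,1.5],"delta_rot":[0,0,0],"claw":1},{"xyz":[0,0.21,2.6],"delta_rot":[0,0,0],"claw":1},{"xyz":[0.3,0.21,3.25],"delta_rot":[0,0,0],"claw":1},{"xyz":[0.7,0.21,3.25],"delta_rot":[0,0,0],"claw":1},{"xyz":[0.95,0.21,3.25],"delta_rot":[0,0,0],"claw":1},{"xyz":[0.95,0.21,3.25],"delta_rot":[0,0,0],"claw":1},{"xyz":[0.95,0.21,3.25],"delta_rot":[0,0,0],"claw":1},{"xyz":[0.95,0.21,3.25],"delta_rot":[0,0,0],"claw":1}]'
python3 - <<'E'
from h import *
from plant import r,optics
s=st();a=optics.capture("wrist");b=optics.capture("scene")
cv2.imwrite("pics/w3.png",np.vstack([a["img"][:240],cv2.resize(b["img"][200:340,230:470],(640,373))]))
st()
E
```

```text
time_s: 7.1
tcp_pos: [0.4393, -0.2306, 0.0536]
eef_rot: [180.0, -0.0, -1.4]
contact_force: [0.1, -0.3, -0.8]
gripper_width: 0.0177
gripper_force: 60.0
t7.10 tcp [ 0.4393 -0.2306  0.0536] rpy [180.   -0.   -1.4] F [ 0.08 -0.29 -0.83] M [-0.03 -0.    0.06] w 0.0177 g 60.0
t7.20 tcp [ 0.4393 -0.2306  0.0534] rpy [180.   -0.   -1.4] F [ 0.43 -0.22 -1.03] M [-0.02 -0.03 -0.04] w 0.0175 g 60.0
```

View pics/w3.png

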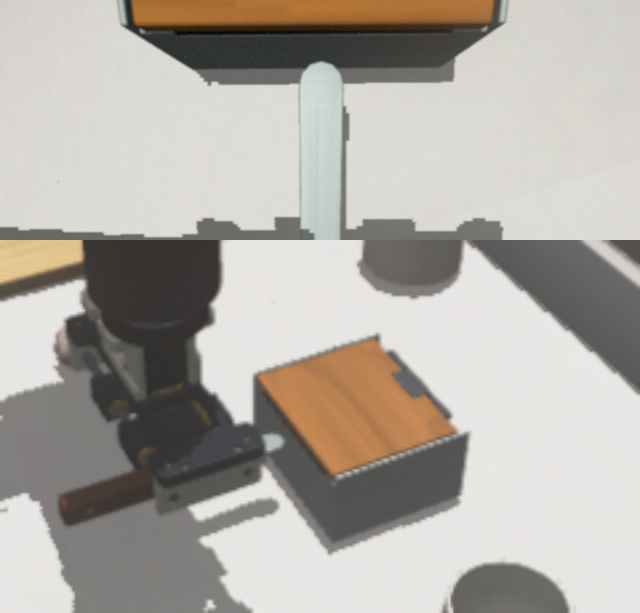

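The tip is centred just in front of the front face at about slot height. Next I feel forward gently.

```bash
python3 -m crank '[{"xyz":[0.2,0,0.01],"delta_rot":[0,0,0],"claw":1},{"xyz":[0.3,0,0.01],"delta_rot":[0,0,0],"claw":1},{"xyz":[0.34,0,0.01],"delta_rot":[0,0,0],"claw":1},{"xyz":[0.38,0,0.01],"delta_rot":[0,0,0],"claw":1},{"xyz":[0.38,0,0.01],"delta_rot":[0,0,0],"claw":1}]'
python3 -m crank '[{"xyz":[0.03,0,0],"delta_rot":[0,0,0],"claw":1},{"xyz":[0.06,0,0],"delta_rot":[0,0,0],"claw":1},{"xyz":[0.06,0,0],"delta_rot":[0,0,0],"claw":1}]'
```

```text
time_s: 7.82
tcp_pos: [0.4499, -0.2309, 0.0526]
eef_rot: [-180.0, 0.1, -1.4]
contact_force: [-3.6, 0.0, -0.1]
gripper_width: 0.0174
gripper_force: 60.0
time_s: 8.2
tcp_pos: [0.4501, -0.2308, 0.0523]
eef_rot: [-180.0, 0.2, -1.4]
contact_force: [-7.9, 0.8, 1.7]
gripper_width: 0.0175
gripper_force: 60.0
```

```bash
python3 -m crank '[{"xyz":[-0.3,0,0],"delta_rot":[0,0,0],"claw":1},{"xyz":[-0.3,-0.4,-0.02],"delta_rot":[0,0,0],"claw":1},{"xyz":[-0.3,-0.9,-0.02],"delta_rot":[0,0,0],"claw":1},{"xyz":[-0.3,-1.2,-0.02],"delta_rot":[0,0,0],"claw":1},{"xyz":[-0.3,-1.2,-0.02],"delta_rot":[0,0,0],"claw":1},{"xyz":[-0.3,-1.2,-0.02],"delta_rot":[0,0,0],"claw":1}]'
python3 -m crank '[{"xyz":[0.1,0,0],"delta_rot":[0,0,0],"claw":1},{"xyz":[0.2,0,0],"delta_rot":[0,0,0],"claw":1},{"xyz":[0.26,0,0],"delta_rot":[0,0,0],"claw":1},{"xyz":[0.3,0,0],"delta_rot":[0,0,0],"claw":1},{"xyz":[0.3,0,0],"delta_rot":[0,0,0],"claw":1}]'
```

```text
time_s: 8.95
tcp_pos: [0.4448, -0.1946, 0.0535]
eef_rot: [180.0, -0.0, -1.3]
contact_force: [-0.0, 0.5, -1.5]
gripper_width: 0.0174
gripper_force: 60.0
time_s: 9.57
tcp_pos: [0.4507, -0.1951, 0.0527]
eef_rot: [-180.0, 0.3, -1.4]
contact_force: [-8.3, 1.0, 2.3]
gripper_width: 0.0174
gripper_force: 60.0
```

```bash
python3 -m crank '[{"xyz":[-0.3,0,0],"delta_rot":[0,0,0],"claw":1},{"xyz":[-0.3,0.8,0],"delta_rot":[0,0,0],"claw":1},{"xyz":[-0.3,1.6,0],"delta_rot":[0,0,0],"claw":1},{"xyz":[-0.3,2.2,0],"delta_rot":[0,0,0],"claw":1},{"xyz":[-0.3,2.4,0],"delta_rot":[0,0,0],"claw":1},{"xyz":[-0.3,2.4,0],"delta_rot":[0,0,0],"claw":1},{"xyz":[-0.3,2.4,0],"delta_rot":[0,0,0],"claw":1}]'
python3 -m crank '[{"xyz":[0.1,0,0],"delta_rot":[0,0,0],"claw":1},{"xyz":[0.2,0,0],"delta_rot":[0,0,0],"claw":1},{"xyz":[0.26,0,0],"delta_rot":[0,0,0],"claw":1},{"xyz":[0.3,0,0],"delta_rot":[0,0,0],"claw":1},{"xyz":[0.3,0,0],"delta_rot":[0,0,0],"claw":1}]'
```

```text
time_s: 10.45
tcp_pos: [0.4428, -0.2663, 0.0535]
eef_rot: [-180.0, -0.0, -1.4]
contact_force: [-0.4, -0.2, -1.0]
gripper_width: 0.0173
gripper_force: 60.0
time_s: 11.08
tcp_pos: [0.4519, -0.2669, 0.0534]
eef_rot: [180.0, 0.0, -1.4]
contact_force: [1.2, 0.5, -0.5]
gripper_width: 0.018
gripper_force: 60.0
```

The seal yields in the y = -36 third. I push the blade in gradually.

```bash
python3 -m crank '[{"xyz":[0.06,0,0],"delta_rot":[0,0,0],"claw":1},{"xyz":[0.12,0,0],"delta_rot":[0,0,0],"claw":1},{"xyz":[0.18,0,0],"delta_rot":[0,0,0],"claw":1},{"xyz":[0.18,0,0],"delta_rot":[0,0,0],"claw":1}]'
python3 -m crank '[{"xyz":[0.06,0,0],"delta_rot":[0,0,0],"claw":1},{"xyz":[0.12,0,0],"delta_rot":[0,0,0],"claw":1},{"xyz":[0.18,0,0],"delta_rot":[0,0,0],"claw":1},{"xyz":[0.24,0,0],"delta_rot":[0,0,0],"claw":1},{"xyz":[0.3,0,0],"delta_rot":[0,0,0],"claw":1},{"xyz":[0.3,0,0],"delta_rot":[0,0,0],"claw":1}]'
```

```text
time_s: 11.58
tcp_pos: [0.4574, -0.2671, 0.0535]
eef_rot: [180.0, -0.0, -1.4]
contact_force: [0.1, -0.6, -1.5]
gripper_width: 0.0175
gripper_force: 60.0
time_s: 12.32
tcp_pos: [0.4664, -0.2673, 0.0535]
eef_rot: [180.0, -0.0, -1.4]
contact_force: [-0.6, -0.2, -0.1]
gripper_width: 0.0174
gripper_force: 60.0
```

```bash
python3 -m crank '[{"xyz":[0.08,0,0],"delta_rot":[0,0,0],"claw":1},{"xyz":[0.16,0,0],"delta_rot":[0,0,0],"claw":1},{"xyz":[0.16,0,-0.05],"delta_rot":[0,0,0],"claw":1},{"xyz":[0.16,0,-0.1],"delta_rot":[0,0,0],"claw":1},{"xyz":[0.16,0,-0.15],"delta_rot":[0,0,0],"claw":1},{"xyz":[0.16,0,-0.15],"delta_rot":[0,0,0],"claw":1}]'
python3 -m crank '[{"xyz":[0,0,-0.05],"delta_rot":[0,0,0],"claw":1},{"xyz":[0,0,-0.1],"delta_rot":[0,0,0],"claw":1},{"xyz":[0,0,-0.15],"delta_rot":[0,0,0],"claw":1},{"xyz":[0,0,-0.2],"delta_rot":[0,0,0],"claw":1}]'
python3 -c "
from h import *
st()"
```

```text
time_s: 13.08
tcp_pos: [0.471, -0.2674, 0.058]
eef_rot: [-180.0, -0.0, -1.4]
contact_force: [1.7, -0.6, -4.3]
gripper_width: 0.0174
gripper_force: 60.0
time_s: 13.58
tcp_pos: [0.471, -0.2674, 0.064]
eef_rot: [-180.0, 0.0, -1.4]
contact_force: [2.0, 0.8, -5.0]
gripper_width: 0.0171
gripper_force: 60.0
t13.57 tcp [ 0.471  -0.2674  0.064 ] rpy [-180.     0.    -1.4] F [ 1.97  0.83 -4.99] M [ 0.02 -0.44 -0.02] w 0.0171 g 60.0
```

```bash
python3 -m crank '[{"xyz":[0,0,-0.1],"delta_rot":[0,0,0],"claw":1},{"xyz":[0,0,-0.2],"delta_rot":[0,0,0],"claw":1},{"xyz":[0,0,-0.3],"delta_rot":[0,0,0],"claw":1},{"xyz":[0,0,-0.4],"delta_rot":[0,0,0],"claw":1},{"xyz":[0,0,-0.5],"delta_rot":[0,0,0],"claw":1},{"xyz":[0,0,-0.6],"delta_rot":[0,0,0],"claw":1},{"xyz":[0,0,-0.7],"delta_rot":[0,0,0],"claw":1},{"xyz":[0,0,-0.8],"delta_rot":[0,0,0],"claw":1},{"xyz":[0,0,-0.9],"delta_rot":[0,0,0],"claw":1},{"xyz":[0,0,-1.0],"delta_rot":[0,0,0],"claw":1},{"xyz":[0,0,-1.0],"delta_rot":[0,0,0],"claw":1}]'
python3 - <<'E'
from h import *
from plant import r,optics
s=st();a=optics.capture("wrist");b=optics.capture("scene")
cv2.imwrite("pics/w4.png",np.vstack([a["img"][:240],cv2.resize(b["img"][180:340,230:470],(540,360),interpolation=1)[:, :].copy() if 0 else cv2.resize(b["img"][200:335,230:470],(640,360))]))
E
```

```text
time_s: 14.95
tcp_pos: [0.4709, -0.2674, 0.0942]
eef_rot: [180.0, -0.0, -1.4]
contact_force: [0.2, -0.1, -4.5]
gripper_width: 0.0175
gripper_force: 60.0
t14.95 tcp [ 0.4709 -0.2674  0.0942] rpy [180.   -0.   -1.4] F [ 0.2  -0.06 -4.53] M [0.05 0.16 0.02] w 0.0175 g 60.0
```

View pics/w4.png

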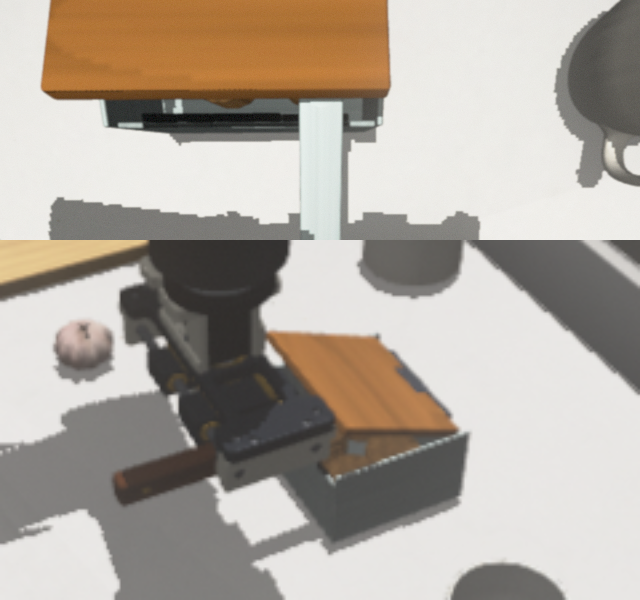

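The lid is now open about 0.4 rad on the blade. Next I push up and forward to swing it over.

```bash
python3 -m crank '[{"xyz":[0.2,0,-0.15],"delta_rot":[0,0,0],"claw":1},{"xyz":[0.4,0,-0.3],"delta_rot":[0,0,0],"claw":1},{"xyz":[0.6,0,-0.45],"delta_rot":[0,0,0],"claw":1},{"xyz":[0.8,0,-0.6],"delta_rot":[0,0,0],"claw":1},{"xyz":[1.0,0,-0.75],"delta_rot":[0,0,0],"claw":1},{"xyz":[1.2,0,-0.9],"delta_rot":[0,0,0],"claw":1},{"xyz":[1.4,0,-1.0],"delta_rot":[0,0,0],"claw":1},{"xyz":[1.6,0,-1.1],"delta_rot":[0,0,0],"claw":1},{"xyz":[1.8,0,-1.2],"delta_rot":[0,0,0],"claw":1},{"xyz":[2.0,0,-1.3],"delta_rot":[0,0,0],"claw":1},{"xyz":[2.2,0,-1.4],"delta_rot":[0,0,0],"claw":1},{"xyz":[2.4,0,-1.4],"delta_rot":[0,0,0],"claw":1},{"xyz":[2.4,0,-1.4],"delta_rot":[0,0,0],"claw":1}]'
python3 -m crank '[{"xyz":[0.2,0,0],"delta_rot":[0,0,0],"claw":1},{"xyz":[0.4,0,0],"delta_rot":[0,0,0],"claw":1},{"xyz":[0.6,0,0],"delta_rot":[0,0,0],"claw":1},{"xyz":[0.8,0,0],"delta_rot":[0,0,0],"claw":1},{"xyz":[1.0,0,0],"delta_rot":[0,0,0],"claw":1},{"xyz":[1.2,0,0],"delta_rot":[0,0,0],"claw":1},{"xyz":[1.35,0,0],"delta_rot":[0,0,0],"claw":1},{"xyz":[1.45,0,0],"delta_rot":[0,0,0],"claw":1},{"xyz":[1.45,0,0],"delta_rot":[0,0,0],"claw":1},{"xyz":[1.45,0,0],"delta_rot":[0,0,0],"claw":1}]'
python3 - <<'E'
from h import *
from plant import r,optics
s=st();a=optics.capture("wrist");b=optics.capture("scene")
cv2.imwrite("pics/w5.png",np.vstack([a["img"][:240],cv2.resize(b["img"][200:335,230:470],(640,360))]))
E
```

```text
time_s: 16.68
tcp_pos: [0.5443, -0.2692, 0.1362]
eef_rot: [180.0, -0.1, -1.4]
contact_force: [-0.5, -0.5, -1.6]
gripper_width: 0.0179
gripper_force: 60.0
time_s: 17.92
tcp_pos: [0.5865, -0.2702, 0.136]
eef_rot: [180.0, -0.0, -1.4]
contact_force: [-3.1, -0.3, -1.9]
gripper_width: 0.0174
gripper_force: 60.0
t17.93 tcp [ 0.5865 -0.2702  0.136 ] rpy [180.   -0.   -1.4] F [-3.05 -0.29 -1.94] M [0.01 1.05 0.01] w 0.0174 g 60.0
```

View pics/w5.png

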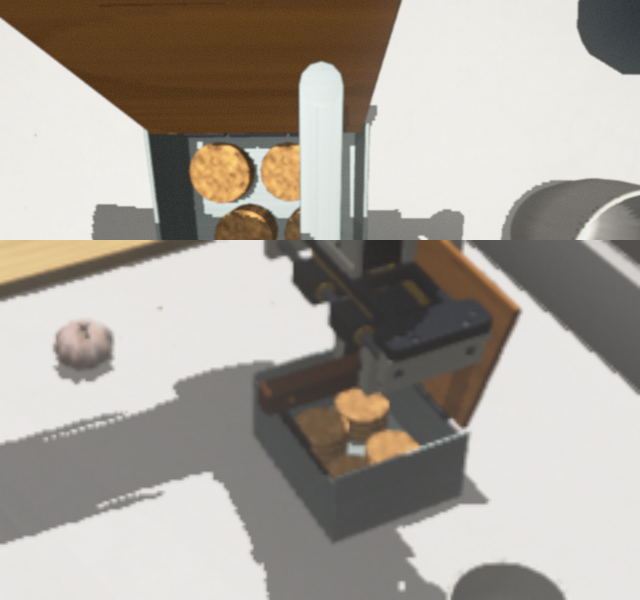

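The lid leans well past upright, at about 1.85 rad, and the blade tip sits at the same pixel as before, so the knife has not slipped in the grip. Now I back out and return along the earlier path.

```bash
python3 -m crank '[{"xyz":[-0.3,0,0],"delta_rot":[0,0,0],"claw":1},{"xyz":[-1.5,0,0],"delta_rot":[0,0,0],"claw":1},{"xyz":[-3,0,0],"delta_rot":[0,0,0],"claw":1},{"xyz":[-4.5,0,-0.3],"delta_rot":[0,0,0],"claw":1},{"xyz":[-5.5,0,-0.5],"delta_rot":[0,0,0],"claw":1},{"xyz":[-5.8,0,-0.5],"delta_rot":[0,0,0],"claw":1},{"xyz":[-5.8,0,-0.5],"delta_rot":[0,0,0],"claw":1},{"xyz":[-5.8,0,-0.5],"delta_rot":[0,0,0],"claw":1}]'
python3 -c "
from h import *
s=st();rows([.5680,.2212,.15],[180,0,14.8],s)"
```

```text
time_s: 19.02
tcp_pos: [0.4136, -0.2661, 0.151]
eef_rot: [180.0, -0.0, -1.3]
contact_force: [-0.0, -0.2, -1.0]
gripper_width: 0.0173
gripper_force: 60.0
t19.02 tcp [ 0.4136 -0.2661  0.151 ] rpy [180.   -0.   -1.3] F [-0.03 -0.17 -1.02] M [-0.02 -0.04  0.02] w 0.0173 g 60.0
xyz [  4.76 -16.36   0.03] rot [  0.   -0.  -16.1]
```

```bash
python3 -m crank '[{"xyz":[0.2,-1,0],"delta_rot":[0,0,-1],"claw":1},{"xyz":[0.7,-2.7,0],"delta_rot":[0,0,-2.7],"claw":1},{"xyz":[1.2,-4.4,0],"delta_rot":[0,0,-4.4],"claw":1},{"xyz":[1.7,-6.1,0],"delta_rot":[0,0,-6.1],"claw":1},{"xyz":[2.2,-7.8,0],"delta_rot":[0,0,-7.8],"claw":1},{"xyz":[2.7,-9.5,0],"delta_rot":[0,0,-9.5],"claw":1},{"xyz":[3.2,-11.2,0],"delta_rot":[0,0,-11.2],"claw":1},{"xyz":[3.7,-12.9,0],"delta_rot":[0,0,-12.9],"claw":1},{"xyz":[4.2,-14.6,0],"delta_rot":[0,0,-14.6],"claw":1},{"xyz":[4.6,-15.8,0],"delta_rot":[0,0,-15.8],"claw":1},{"xyz":[4.76,-16.36,0],"delta_rot":[0,0,-16.1],"claw":1},{"xyz":[4.76,-16.36,0],"delta_rot":[0,0,-16.1],"claw":1},{"xyz":[4.76,-16.36,0],"delta_rot":[0,0,-16.1],"claw":1},{"xyz":[4.76,-16.36,0],"delta_rot":[0,0,-16.1],"claw":1}]'
python3 -c "
from h import *
s=st();rows([.5690,.2217,.0252],[180,0,14.8],s)"
```

```text
time_s: 20.78
tcp_pos: [0.5669, 0.2203, 0.1511]
eef_rot: [180.0, 0.0, 14.7]
contact_force: [0.3, -0.7, -2.0]
gripper_width: 0.0174
gripper_force: 60.0
t20.77 tcp [0.5669 0.2203 0.1511] rpy [180.    0.   14.7] F [ 0.25 -0.66 -2.02] M [-0.09 -0.    0.02] w 0.0174 g 60.0
xyz [ 0.08 -0.03  4.2 ] rot [ 0.   0.  -0.1]
```

```bash
python3 -m crank '[{"xyz":[0.05,0,1.5],"delta_rot":[0,0,0],"claw":1},{"xyz":[0.05,0,2.8],"delta_rot":[0,0,0],"claw":1},{"xyz":[0.05,0,3.6],"delta_rot":[0,0,0],"claw":1},{"xyz":[0.05,0,3.95],"delta_rot":[0,0,0],"claw":1},{"xyz":[0.05,0,4.1],"delta_rot":[0,0,0],"claw":1},{"xyz":[0.05,0,4.18],"delta_rot":[0,0,0],"claw":1},{"xyz":[0.05,0,4.2],"delta_rot":[0,0,0],"claw":1},{"xyz":[0.05,0,4.2],"delta_rot":[0,0,0],"claw":1}]'
```

```text
time_s: 21.78
tcp_pos: [0.5687, 0.2219, 0.0256]
eef_rot: [-180.0, -0.1, 14.7]
contact_force: [0.3, 0.7, -0.3]
gripper_width: 0.0172
gripper_force: 60.0
```

```bash
python3 -m crank '[{"xyz":[0,0,0.02],"delta_rot":[0,0,0],"claw":0.7},{"xyz":[0,0,0.02],"delta_rot":[0,0,0],"claw":0.5},{"xyz":[0,0,0.02],"delta_rot":[0,0,0],"claw":0},{"xyz":[0,0,0.02],"delta_rot":[0,0,0],"claw":0},{"xyz":[0,0,0.02],"delta_rot":[0,0,0],"claw":0},{"xyz":[0,0,0.02],"delta_rot":[0,0,0],"claw":0},{"xyz":[0,0,0.02],"delta_rot":[0,0,0],"claw":0},{"xyz":[0,0,0.02],"delta_rot":[0,0,0],"claw":0},{"xyz":[0,0,-0.5],"delta_rot":[0,0,0],"claw":0},{"xyz":[0,0,-2],"delta_rot":[0,0,0],"claw":0},{"xyz":[0,0,-4],"delta_rot":[0,0,0],"claw":0},{"xyz":[0,0,-5],"delta_rot":[0,0,0],"claw":0},{"xyz":[0,0,-5],"delta_rot":[0,0,0],"claw":0},{"xyz":[0,0,-5],"delta_rot":[0,0,0],"claw":0},{"xyz":[0,0,-5],"delta_rot":[0,0,0],"claw":0}]'
python3 - <<'E'
from h import *
from plant import r,optics
s=st();a=optics.capture("wrist");b=optics.capture("scene")
cv2.imwrite("pics/w6.png",np.vstack([a["img"][:240],cv2.resize(b["img"][120:360,160:480],(480,360)) .repeat(1,axis=1) if 0 else cv2.copyMakeBorder(cv2.resize(b["img"][120:360,160:480],(480,360)),0,0,0,160,cv2.BORDER_CONSTANT)]))
E
```

```text
time_s: 23.65
tcp_pos: [0.5679, 0.2213, 0.174]
eef_rot: [180.0, 0.1, 14.7]
contact_force: [-0.9, -0.2, -0.5]
gripper_width: 0.0872
gripper_force: 0.0
t23.65 tcp [0.5679 0.2213 0.174 ] rpy [1.80e+02 1.00e-01 1.47e+01] F [-0.89 -0.21 -0.46] M [-0.07 -0.01 -0.  ] w 0.0872 g 0.0
```

View pics/w6.png

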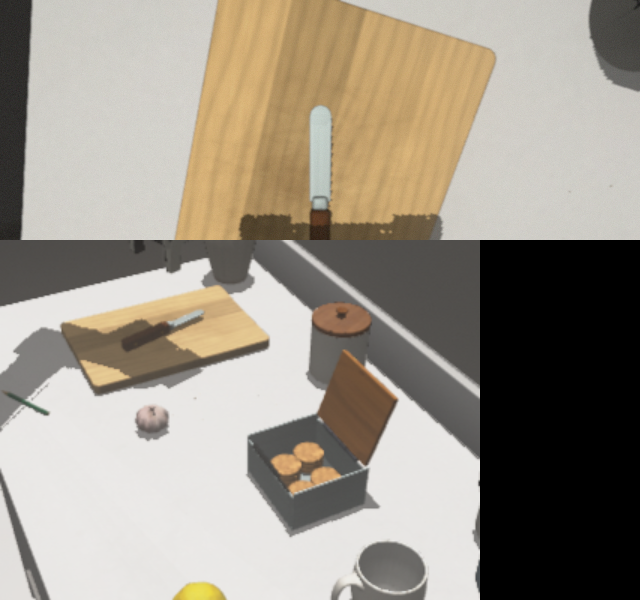

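The knife lies flat on the board with its tip at (321,107), the lid stands open past upright, and the garlic, lemon and mug have not moved.

```bash
python3 -c "
from plant import job
print(job.close_job())"
```

```text
the job is handed in; nothing more can be done
None
```

I handed the job in at about 24 s, no verdict returned: the seal gave at the y = -36 mm third, the knife levered the lid up there and it now stands at about 1.85 rad, the knife is flat on the board, and the garlic, lemon and mug look unmoved.

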